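# Assemble the filings sieve column

### The job

Put the little brass sieve set together for grading bench filings: building up from the receiver pan where it stands, nest the finest sieve on the pan, then the medium sieve, then the coarsest, and close the column with the lid. Every piece must sit level and fully home in the rim below it; leave the tape roll and the ring box where they are.

Things in the scene. Friction and masses are not known exactly. Their poses are not given: they have to be found in the camera images.
- receiver_pan: Receiver pan: round brass pan with a closed solid floor (no mesh), 66-67 mm outside diameter, 60 mm inside, 26 mm high, floor 4 mm thick, open at the top. Origin: centre of its underside; z up. 0.18 to 0.35 kg, stands loose on the bench. The bottom of the column.
- fine_sieve: Sieve with the finest mesh (gauze like a plain grey sheet). Brass ring, 66-67 mm outside, 60 inside, frame z 8 to 30 mm. Below it (z 0-8) a spigot, 56 mm wide, tapered to 50 at the foot, drops into the rim below; the frame's shoulder rests on that rim. Origin: centre of the spigot's underside, z up. Stands upright; yaw is free. 0.06-0.13 kg. Seated, its origin is 18 mm above the pan's.
- medium_sieve: Sieve with the medium mesh (wires 6 mm apart). Brass ring, 66-67 mm outside, 60 inside, frame z 8 to 30 mm. Below it (z 0-8) a spigot, 56 mm wide, tapered to 50 at the foot, drops into the rim below; the frame's shoulder rests on that rim. Origin: centre of the spigot's underside, z up. Stands upright; yaw is free. 0.06-0.13 kg. Seated, its origin is 22 mm above the fine sieve's.
- coarse_sieve: Sieve with the coarsest mesh (wires 15 mm apart). Brass ring, 66-67 mm outside, 60 inside, frame z 8 to 30 mm. Below it (z 0-8) a spigot, 56 mm wide, tapered to 50 at the foot, drops into the rim below; the frame's shoulder rests on that rim. Origin: centre of the spigot's underside, z up. Stands upright; yaw is free. 0.06-0.13 kg. Seated, its origin is 22 mm above the medium's.
- sieve_lid: Lid: brass disc, 66 mm wide (z 8 to 13.5 mm), with a round knob, 20 mm wide (z 13.5 to 33.5), on its top. Below it (z 0-8) the same spigot as the sieves', 56 mm wide, tapered to 50 at the foot. Origin: centre of the spigot's underside, z up. Lies right way up. 0.06-0.13 kg. Seated, its origin is 22 mm above the coarse sieve's.
- masking_tape_roll: Bystander: a small roll of tan masking tape lying flat, 44 mm across, 19 mm high. Origin: centre of its underside. To be left where it is.
- ring_box: Bystander: a small closed black ring box, 39 x 43 x 31 mm. Origin: centre of its underside. To be left where it is.

How it is judged:
By the outcome, as a careful person would: the job done as asked, in the order asked, and still so for the second after the job is handed in, with the robot touching nothing.
It also fails if it takes over 83 s, if anything falls off the work surface, if the arm or the gripper's body presses on something with over 40 N, if the wrist force passes 120 N, or if a joint passes its speed limit or range.

### The arm

A 6-joint arm with a two-finger parallel gripper is mounted at the origin on a cart in front of the work surface, level with it; the furniture and walls round the work are solid. World frame = base frame: x ahead of the robot, y to its left, z up, the work surface at z = 0. Lengths are in m, angles in rad, forces in N, time in s.
With the tool pointing down it reaches from about 0.2 to 0.875 m from the base axis. Payload 3.4 kg.
Tool frame: the origin (TCP) lies between the finger pads; the fingertips stand 19 mm ahead of it and the grasp point (between the pads) is the TCP (arm.tip_extent is the distance from the TCP to the fingertips, in m); z points along the fingers, y is the line along which they close (so a half turn about z gives the same grasp; the last joint's range is limited). The gripper opens to 94 mm and grips with 3 to 60 N. Pads are 16 mm wide; open, the fingers measure 119 mm over their backs; the gripper's body (75 mm by 177 mm) begins 78 mm behind the grasp point.
Start: joints at [-1.33, 0.276, 1.505, -0, 1.361, -0.121], TCP at [0.204, -0.538, 0.224] pointing down, gripper open.
Joint ranges: [-2.89, 2.89], [-0.75, 2.08], [0.22, 2.7], [-1.18, 4.32], [0.11, 2.71], [-2.7, 2.7]. Speed limits (rad/s): [2.57, 2.57, 3.14, 3.14, 3.14, 3.14].

### API

Orientations are given as a unit quaternion [w, x, y, z].
In Python, from plant import arm, imaging, ticket gives the robot as it stands.
- The arm moves only by the shell command python3 -m inch 'ROWS' [FORCE]. ROWS is JSON, a list that holds one entry, the list of rows, each a list of 7 numbers: the shift along the tool's x, y, z in units of 25 mm (1.0 is 25 mm), then the turn, a rotation vector about the tool's x, y, z in units of 6 degrees (1.0 is 6 degrees), then the finger opening in mm, from 0 to 94. A call has 1 to 12 rows; each row shifts and turns the commanded pose from where the row before left it, along the tool's axes as they then stand; what a row does not reach is not made up. A row lasts 1/12 s, in which the tool goes at most 41.7 mm and 7.16 degrees, less where a joint would pass 70% of its speed; a pose out of reach is approached as far as the arm can. A call is refused whole if a number of a shift passes 1 or a number of a turn 1, either way. A call with a gripper value outside its range is refused whole. The fingers move at their own pace and stop on an object; FORCE is the grip in N (left out, the last holds). Time passes only in rows, so rows that do not move let the fingers close. It gives the time, the measured TCP pose, the force, the opening and the grip force at its end, in the units of the state.
- arm.observe(): the state, without advancing time (a new reading comes with each control period).
- imaging.camera(name): name is "side" or "top"; returns a dict with "frame" (480x640x3 uint8, red, green, blue), "z_map" (480x640 float32, m along the optical axis (not along the pixel's ray), 0 where there is no reading), "fx", "fy", "cx", "cy" (pixels), "rvec" (rotation vector, rad) and "tvec" (3), from world to camera coordinates, as OpenCV has them. Camera axes: x right, y down, z forward; pixel columns grow to the right and rows downward; lengths in m; the calibration is good to about 2 mm. A picture is of the moment at which its call begins.
- ticket.finish_job(): hands the job in; it is judged then, once.
The state is a dict: "time_s": time; "joint_pos": joint angles; "qd": joint speeds; "joint_torque": joint torques, N m; "eef_pos": TCP position; "ee_rot": TCP orientation; "wrist_force": force on the tool from outside, world axes, zero at the start; "ft_torque": the same for the moment, N m; "opening": finger opening in m; "gripper_force": force on a finger pad.
Only numpy, scipy, OpenCV 4.12 (cv2) and the standard library are available. Lean on these libraries where they do the work, as an engineer would, in place of code of your own. Each camera call takes 0.05 s, during which the arm holds its last target. There are 200 camera calls.

## Working session

There is one attempt and no reset: what is moved stays moved. The work goes in short steps, Python scripts to look and compute and a shell command to move; the robot and the scene stay as the last step left them, time stands still between calls to the robot, and variables do not carry over. Pictures are saved under pics/ and viewed, at most 14 in all, crops included, and the job is handed in when it is done.

```bash
ls; mkdir -p pics; python3 - <<'E'
from plant import arm, imaging, ticket
import cv2,numpy as np
print(arm.observe())
for n in("top","side"):
    c=imaging.camera(n); cv2.imwrite(f"pics/{n}0.png",c["frame"][:,:,::-1]); np.savez(f"pics/{n}0.npz",**c)
    R=cv2.Rodrigues(np.array(c["rvec"]))[0]; print(n,c["fx"],c["cx"],c["cy"],-R.T@np.array(c["tvec"]),R.tolist(), (c["z_map"]>0).mean())
E
```

```text
pics
{'time_s': 0.0, 'joint_pos': array([-1.33001095e+00,  2.76540155e-01,  1.50608026e+00,  1.32279518e-05,
        1.36069039e+00, -1.20986983e-01]), 'qd': array([ 0.00074922,  0.00109352,  0.00046068, -0.00128075,  0.00143402,
       -0.00057544]), 'joint_torque': array([ 1.63172976e-03, -4.04582477e+01, -2.37228942e+01,  7.00951810e-02,
        3.44992045e-02, -1.39521840e-04]), 'eef_pos': array([ 0.20339403, -0.537275  ,  0.22365705]), 'ee_rot': array([-8.57919545e-04,  9.83684540e-01,  1.79899939e-01, -4.49712822e-05]), 'wrist_force': array([ 0.29142171, -0.09679281, -0.14591424]), 'ft_torque': array([-0.01524517, -0.01907671,  0.01127337]), 'gripper_force': 0.0, 'opening': 0.09387389229266796}
top 479.7873588953484 311.8885233946614 233.24462498209957 [0.34689402 0.11076603 0.87887462] [[0.06101227647712226, -0.9981358428935243, 0.0015301144771846659], [-0.9731440988287567, -0.059825385200396264, -0.22228694563647083], [0.22196410753508405, 0.012073210710422638, -0.9749800882834969]] 0.9960904947916667
side 572.1958688296558 317.30316575698225 239.74836130865125 [0.52952386 0.76021418 0.59306086] [[-0.9991144859026755, -0.037076726008461035, 0.019888701514326045], [-0.03962291698926181, 0.6701503523050085, -0.7411670053063172], [0.014151625655539147, -0.741298739843773, -0.6710260127575827]] 0.9958919270833333
```

View pics/top0.png

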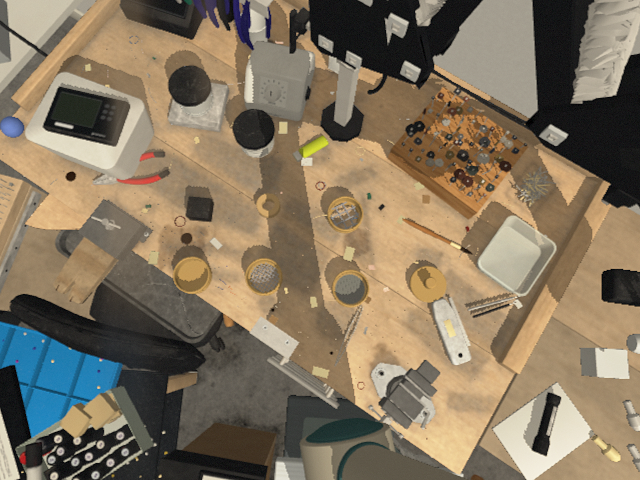

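View pics/side0.png

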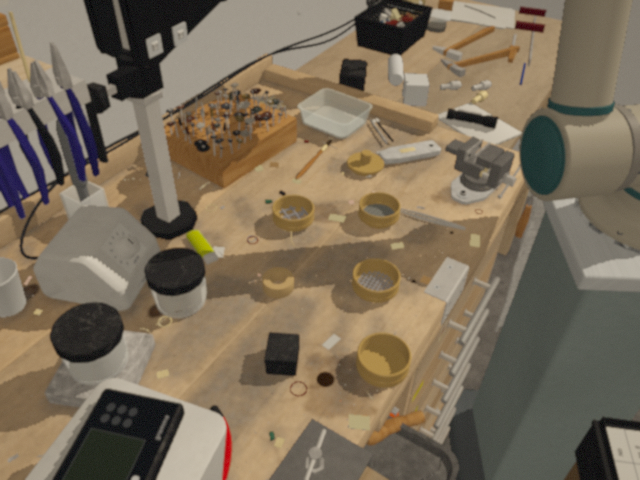

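The top view shows the pan at (192,275), sieves at (263,275), (345,213) and (350,288), and the lid at (428,284). The tape is at (266,205) and the box at (200,208). The side view shows the same layout: pan (384,360), sieves (376,280), (293,212) and (380,210), lid (365,163).

```bash
cat > h.py <<'E'
import numpy as np, cv2
from scipy.optimize import least_squares
def cloud(c):
    R=cv2.Rodrigues(np.array(c["rvec"]))[0]; v,u=np.mgrid[:480,:640]; z=c["z_map"]
    p=np.stack([(u-c["cx"])/c["fx"]*z,(v-c["cy"])/c["fy"]*z,z],-1)
    return (p-np.array(c["tvec"]).ravel())@R
def brass(c):
    h=cv2.cvtColor(c["frame"],cv2.COLOR_RGB2HSV); return h
def circ(p):
    f=lambda q:np.hypot(p[:,0]-q[0],p[:,1]-q[1])-q[2]
    return least_squares(f,[*p[:,:2].mean(0),.032],loss="soft_l1",f_scale=.001).x
def rays(c,uv,z):
    R=cv2.Rodrigues(np.array(c["rvec"]))[0]; o=-R.T@np.array(c["tvec"]).ravel()
    uv=np.atleast_2d(uv); d=np.c_[(uv[:,0]-c["cx"])/c["fx"],(uv[:,1]-c["cy"])/c["fy"],np.ones(len(uv))]@R
    return o+d*((z-o[2])/d[:,2])[:,None]
E
python3 - <<'E'
from h import *
P={n:dict(np.load(f"pics/{n}0.npz")) for n in("top","side")}
S={"top":dict(pan=(192,275),A=(263,275),B=(345,213),C=(350,288),lid=(428,284)),"side":dict(pan=(384,360),A=(376,280),B=(293,212),C=(380,210),lid=(365,163))}
tiles=[]
for n,c in P.items():
    X=cloud(c)
    for k,(u,v) in S[n].items():
        w=30; s=X[v-w:v+w,u-w:u+w].reshape(-1,3)
        bz=np.percentile(s[:,2],5); ctr=np.median(s[s[:,2]>bz+.012][:,:2],axis=0)
        hi=s[(s[:,2]>bz+.012)&(np.hypot(*(s[:,:2]-ctr).T)<.05)]
        zt=np.percentile(hi[:,2],90)
        r=hi[abs(hi[:,2]-zt)<.003]
        print(n,k,"table",bz.round(4),"ztop",zt.round(4),"n",len(r),"circ",circ(r).round(4),"bbox mid",((hi.min(0)+hi.max(0))/2).round(4))
        if k in"panABC": tiles.append(cv2.resize(c["frame"][v-27:v+27,u-27:u+27,::-1],(200,200),interpolation=cv2.INTER_CUBIC))
cv2.imwrite("pics/t0.png",np.vstack([np.hstack(tiles[:4]),np.hstack(tiles[4:])]))
E
```

```text
top pan table -0.1968 ztop 0.0212 n 103 circ [0.4518 0.3329 0.0314] bbox mid [0.465  0.3304 0.0121]
top A table -0.0027 ztop 0.0301 n 175 circ [0.457  0.2039 0.0314] bbox mid [0.4573 0.2035 0.0211]
top B table -0.0028 ztop 0.0302 n 167 circ [0.5817 0.0637 0.0314] bbox mid [0.5821 0.0639 0.0214]
top C table -0.0027 ztop 0.03 n 190 circ [0.4458 0.0479 0.0314] bbox mid [0.4454 0.0483 0.0213]
top lid table -0.0027 ztop 0.0193 n 129 circ [ 0.455  -0.1156  0.0328] bbox mid [ 0.454  -0.098   0.0229]
side pan table -0.0405 ztop 0.0251 n 506 circ [0.453  0.3348 0.0314] bbox mid [4.484e-01 3.237e-01 4.000e-04]
side A table -0.0008 ztop 0.0304 n 324 circ [0.4577 0.2051 0.0313] bbox mid [0.4574 0.2046 0.0222]
side B table -0.0007 ztop 0.0304 n 257 circ [0.5824 0.0648 0.0313] bbox mid [0.5822 0.0641 0.0222]
side C table -0.0009 ztop 0.0302 n 255 circ [0.4464 0.0493 0.0315] bbox mid [0.4463 0.0489 0.0223]
side lid table -0.0009 ztop 0.029 n 32 circ [ 0.4642 -0.0941  0.0106] bbox mid [ 0.4545 -0.0922  0.0239]
```

View pics/t0.png

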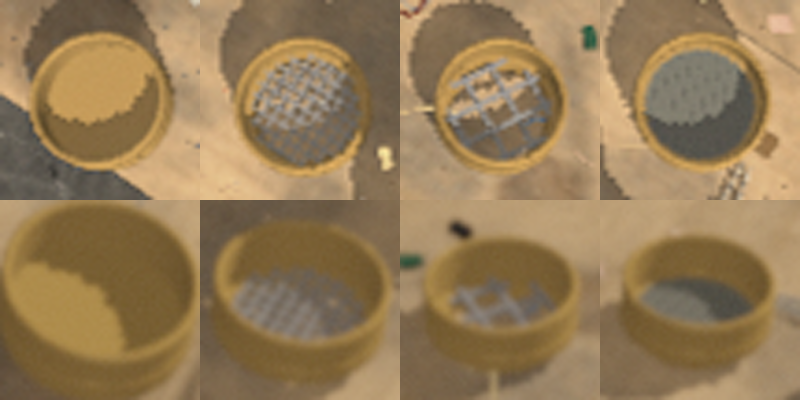

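The tiles, left to right, show the pan (closed brass floor), A = medium mesh, B = coarse wires and C = fine grey sheet. First I'll turn the tool square to the world axes and head for C.

```bash
python3 -m inch '[[[0,0,0,0,0,0.864,94],[0,0,0,0,0,0.864,94],[0,0,0,0,0,0.864,94],[0,0,0,0,0,0.864,94],[0.4,-1,0,0,0,0,94],[0.4,-1,0,0,0,0,94],[0.4,-1,0,0,0,0,94],[0.4,-1,0,0,0,0,94],[0.4,-1,0,0,0,0,94],[0.4,-1,0,0,0,0,94],[0.4,-1,0,0,0,0,94],[0.4,-1,0,0,0,0,94]]]' 20; python3 - <<'E'
from h import *
P={n:dict(np.load(f"pics/{n}0.npz")) for n in("top","side")}
G=dict(pan=(.4525,.3338),lid=(.455,-.0945))
for n,c in P.items():
    X=cloud(c).reshape(-1,3); h=cv2.cvtColor(c["frame"],cv2.COLOR_RGB2HSV).reshape(-1,3)
    m=(h[:,0]>14)&(h[:,0]<30)&(h[:,1]>90)
    for k,g in G.items():
        s=X[m&(np.hypot(*(X[:,:2]-g).T)<.04)]
        for lo,hi in ((.022,.029),(.011,.018),(.027,.037)):
            r=s[(s[:,2]>lo)&(s[:,2]<hi)]
            if len(r)>20: print(n,k,lo,len(r),"circ",circ(r).round(4),"z90",np.percentile(r[:,2],90).round(4),"mid",((r.min(0)+r.max(0))/2).round(4))
E
```

```text
time_s: 1.1
eef_pos: [0.2837, -0.3363, 0.2241]
ee_rot: [-0.0, 1.0, -0.0, -0.0]
wrist_force: [0.3, -0.5, -0.4]
opening: 0.094
gripper_force: 0.0
top pan 0.022 198 circ [0.4524 0.3333 0.0313] z90 0.0271 mid [0.4522 0.3333 0.0254]
top pan 0.011 69 circ [0.4519 0.3324 0.0312] z90 0.0173 mid [0.4515 0.3325 0.0145]
top pan 0.027 24 circ [0.4527 0.333  0.0309] z90 0.0284 mid [0.4524 0.3317 0.0284]
top lid 0.011 830 circ [ 0.4637 -0.0932  0.0243] z90 0.015 mid [ 0.4624 -0.0924  0.0142]
top lid 0.027 108 circ [ 0.4637 -0.0921  0.0073] z90 0.0348 mid [ 0.4636 -0.0923  0.0318]
side pan 0.022 522 circ [0.453  0.3349 0.0314] z90 0.0272 mid [0.4528 0.3343 0.0254]
side pan 0.011 356 circ [0.4531 0.3352 0.0313] z90 0.017 mid [0.4533 0.3349 0.0145]
side pan 0.027 68 circ [0.453  0.335  0.0312] z90 0.0281 mid [0.4534 0.335  0.028 ]
side lid 0.022 34 circ [ 0.4642 -0.0916  0.0085] z90 0.0279 mid [ 0.4638 -0.087   0.0256]
side lid 0.011 507 circ [ 0.4632 -0.0925  0.0247] z90 0.0156 mid [ 0.4636 -0.0914  0.0144]
side lid 0.027 87 circ [ 0.464  -0.0909  0.0077] z90 0.0347 mid [ 0.4641 -0.0927  0.032 ]
```

```bash
python3 -m inch '[[[0.42,-1,0,0,0,0,94],[0.42,-1,0,0,0,0,94],[0.42,-1,0,0,0,0,94],[0.42,-1,0,0,0,0,94],[0.42,-1,0,0,0,0,94],[0.42,-1,0,0,0,0,94],[0.42,-1,0,0,0,0,94],[0.42,-1,0,0,0,0,94],[0.42,-1,0,0,0,0,94],[0.42,-1,0,0,0,0,94],[0.42,-1,0,0,0,0,94],[0.42,-1,0.5,0,0,0,94]]]'; python3 -m inch '[[[0.42,-1,0.5,0,0,0,94],[0.42,-1,0.5,0,0,0,94],[0.3,-1,0.5,0,0,0,94],[0.3,-0.4,0.8,0,0,0,94],[0,0,0.8,0,0,0,94],[0,0,0.8,0,0,0,94],[0,0,0.8,0,0,0,94],[0,0,0.5,0,0,0,94],[0,0,0,0,0,0,94]]]'
```

```text
time_s: 2.1
eef_pos: [0.4113, -0.0369, 0.2134]
ee_rot: [0.001, 1.0, -0.0, 0.002]
wrist_force: [0.6, 0.2, -0.0]
opening: 0.0943
gripper_force: 0.0
time_s: 2.85
eef_pos: [0.443, 0.0474, 0.0793]
ee_rot: [-0.0, 1.0, 0.0, -0.003]
wrist_force: [0.7, 0.2, 0.1]
opening: 0.0939
gripper_force: 0.0
```

```bash
python3 -m inch '[[[0.12,-0.05,0.5,0,0,0,94],[0,0,0.5,0,0,0,94],[0,0,0.5,0,0,0,94],[0,0,0.3,0,0,0,94],[0,0,0.2,0,0,0,94],[0,0,0,0,0,0,94],[0,0,0,0,0,0,94]]]'
```

```text
time_s: 3.43
eef_pos: [0.4489, 0.0484, 0.0323]
ee_rot: [0.0, 1.0, -0.0, 0.0]
wrist_force: [0.4, 0.3, -0.3]
opening: 0.094
gripper_force: 0.0
```

```bash
python3 -m inch '[[[-0.11,0,0.17,0,0,0,94],[0,0,0,0,0,0,94],[0,0,0,0,0,0,60],[0,0,0,0,0,0,60],[0,0,0,0,0,0,60],[0,0,0,0,0,0,60],[0,0,0,0,0,0,60],[0,0,0,0,0,0,60]]]' 20
```

```text
time_s: 4.1
eef_pos: [0.446, 0.0483, 0.0278]
ee_rot: [0.0, 1.0, -0.0, 0.0]
wrist_force: [-0.8, -0.0, 2.0]
opening: 0.0662
gripper_force: 20.0
```

```bash
python3 -m inch '[[[0,0,-0.5,0,0,0,60],[0,0,-1,0,0,0,60],[0,0,-1,0,0,0,60],[0,0,-1,0,0,0,60],[0,-0.43,-0.5,0,0,0,60],[0.05,-1,0,0,0,0,60],[0.05,-1,0,0,0,0,60],[0.05,-1,0,0,0,0,60],[0.05,-1,0,0,0,0,60],[0.05,-1,0,0,0,0,60],[0.02,-1,0,0,0,0,60],[0,-1,0,0,0,0,60]]]'; python3 -m inch '[[[0,-1,0,0,0,0,60],[0,-1,0,0,0,0,60],[0,-1,0,0,0,0,60],[0,-0.7,0,0,0,0,60],[0,-0.3,0,0,0,0,60],[0,0,0,0,0,0,60],[0,0,0,0,0,0,60],[0,0,0,0,0,0,60]]]'
```

```text
time_s: 5.1
eef_pos: [0.4524, 0.2354, 0.1275]
ee_rot: [0.0, 1.0, -0.0, -0.0]
wrist_force: [1.1, -0.5, -1.3]
opening: 0.0663
gripper_force: 20.0
time_s: 5.77
eef_pos: [0.4524, 0.333, 0.1275]
ee_rot: [0.001, 1.0, -0.0, -0.0]
wrist_force: [-1.6, -0.4, -0.4]
opening: 0.0661
gripper_force: 20.0
```

```bash
python3 - <<'E'
from plant import imaging
import cv2,numpy as np
t=[]
for n in("top","side"):
    c=imaging.camera(n); np.savez(f"pics/{n}1.npz",**c)
    u,v=((190,265) if n=="top" else (384,330)); t.append(cv2.resize(c["frame"][v-100:v+100,u-100:u+100,::-1],(400,400)))
cv2.imwrite("pics/p1.png",np.hstack(t))
E
```

```text
(no output)
```

View pics/p1.png

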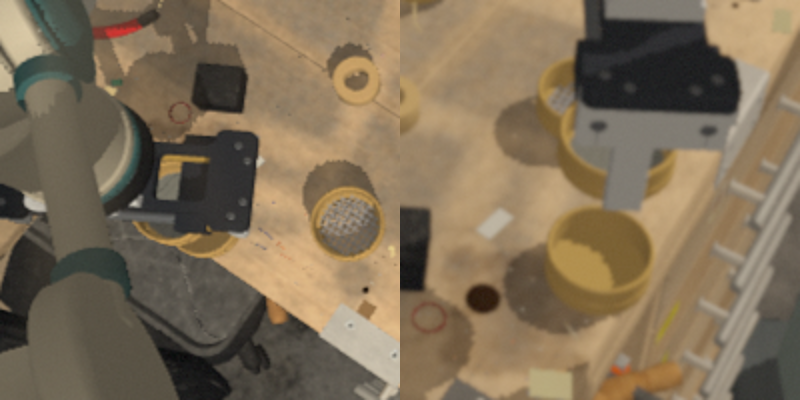

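The fine sieve is held level over the pan: side crop (615,150) against the pan at (600,255). Next I'll measure its centre against the pan's in the same view.

```bash
cat >> h.py <<'E'
def fit(c,g,lo,hi,rad=.042):
    X=cloud(c).reshape(-1,3); h=cv2.cvtColor(c["frame"],cv2.COLOR_RGB2HSV).reshape(-1,3)
    m=(h[:,0]>14)&(h[:,0]<30)&(h[:,1]>90)&(np.hypot(*(X[:,:2]-g).T)<rad)&(X[:,2]>lo)&(X[:,2]<hi)
    r=X[m]; return len(r),circ(r).round(4),np.percentile(r[:,2],[5,50,95]).round(4)
E
python3 - <<'E'
from h import *
c=dict(np.load("pics/side1.npz"))
print(fit(c,(.4525,.334),.112,.135),fit(c,(.4525,.334),.126,.135),fit(c,(.453,.334),.022,.029))
E
```

```text
(609, array([0.4527, 0.3353, 0.0314]), array([0.1134, 0.1242, 0.1307])) (258, array([0.4528, 0.3351, 0.0314]), array([0.1263, 0.1293, 0.131 ])) (496, array([0.4531, 0.3349, 0.0314]), array([0.0224, 0.0256, 0.0276]))
```

```bash
python3 -m inch '[[[0.01,0,0.6,0,0,0,60],[0,0,0.8,0,0,0,60],[0,0,0.6,0,0,0,60],[0,0,0.4,0,0,0,60],[0,0,0.3,0,0,0,60],[0,0,0.2,0,0,0,60],[0,0,0.15,0,0,0,60],[0,0,0.1,0,0,0,60],[0,0,0.06,0,0,0,60],[0,0,0.04,0,0,0,60],[0,0,0,0,0,0,60]]]'
```

```text
time_s: 6.78
eef_pos: [0.453, 0.3343, 0.0466]
ee_rot: [-0.0, 1.0, -0.0, 0.0]
wrist_force: [0.2, 0.0, 0.5]
opening: 0.0661
gripper_force: 20.0
```

```bash
python3 -m inch '[[[0,0,0.05,0,0,0,60],[0,0,0,0,0,0,60],[0,0,0,0,0,0,94],[0,0,0,0,0,0,94],[0,0,0,0,0,0,94],[0,0,0,0,0,0,94],[0,0,-0.5,0,0,0,94],[0,0,-1,0,0,0,94],[0,0.2,-0.7,0,0,0,94],[0.05,1,0,0,0,0,94],[0.05,1,0,0,0,0,94],[0.05,1,0,0,0,0,94]]]'; python3 -m inch '[[[0.02,1,0,0,0,0,94],[0,0.7,0,0,0,0,94],[0,0.28,0,0,0,0,94],[0,0,0,0,0,0,94],[0,0,0,0,0,0,94],[0,0,0,0,0,0,94]]]'
python3 - <<'E'
from h import *
from plant import imaging
c=imaging.camera("side")
print(fit(c,(.453,.335),.040,.055),fit(c,(.453,.335),.022,.030))
print(fit(c,(.457,.204),.022,.034))
E
```

```text
time_s: 7.78
eef_pos: [0.4567, 0.2536, 0.1005]
ee_rot: [-0.0, 1.0, 0.001, 0.0]
wrist_force: [-1.1, -0.0, 0.6]
opening: 0.0938
gripper_force: 0.0
time_s: 8.28
eef_pos: [0.4574, 0.2055, 0.1002]
ee_rot: [-0.0, 1.0, 0.0, 0.0]
wrist_force: [0.4, -0.6, 0.2]
opening: 0.0938
gripper_force: 0.0
(738, array([0.4538, 0.3367, 0.0314]), array([0.041 , 0.0468, 0.0493])) (365, array([0.4537, 0.3374, 0.0303]), array([0.0227, 0.0277, 0.0297]))
(458, array([0.4576, 0.2054, 0.0313]), array([0.0227, 0.0287, 0.0314]))
```

```bash
python3 -m inch '[[[0,0.06,0.5,0,0,0,94],[0,0,0.8,0,0,0,94],[0,0,0.7,0,0,0,94],[0,0,0.4,0,0,0,94],[0,0,0.3,0,0,0,94],[0,0,0.19,0,0,0,94],[0,0,0,0,0,0,94],[0,0,0,0,0,0,60],[0,0,0,0,0,0,60],[0,0,0,0,0,0,60],[0,0,0,0,0,0,60],[0,0,0,0,0,0,60]]]'; python3 -m inch '[[[0,0,0,0,0,0,60],[0,0,0,0,0,0,60],[0,0,-0.5,0,0,0,60],[0,0,-1,0,0,0,60],[0,0,-1,0,0,0,60],[0,0,-1,0,0,0,60],[0,-0.4,-0.5,0,0,0,60],[-0.02,-0.9,0,0,0,0,60],[-0.05,-1,0,0,0,0,60],[-0.05,-1,0,0,0,0,60],[-0.02,-1,0,0,0,0,60],[0,-0.6,0,0,0,0,60]]]'; python3 -m inch '[[[0,-0.3,0,0,0,0,60],[0,0,0,0,0,0,60],[0,0,0,0,0,0,60],[0,0,0,0,0,0,60]]]'
python3 - <<'E'
from h import *
from plant import imaging
c=imaging.camera("side")
print(fit(c,(.453,.335),.040,.055))
print(fit(c,(.453,.335),.112,.140))
E
```

```text
time_s: 9.33
eef_pos: [0.4575, 0.2032, 0.0284]
ee_rot: [-0.0, 1.0, -0.0, 0.001]
wrist_force: [-0.3, -0.2, 2.5]
opening: 0.0664
gripper_force: 20.0
time_s: 10.33
eef_pos: [0.4533, 0.3277, 0.1277]
ee_rot: [-0.0, 1.0, 0.0, -0.0]
wrist_force: [0.1, 0.1, -0.6]
opening: 0.0662
gripper_force: 20.0
time_s: 10.67
eef_pos: [0.4534, 0.3319, 0.1277]
ee_rot: [0.001, 1.0, -0.0, -0.0]
wrist_force: [-0.5, 0.4, -0.2]
opening: 0.0665
gripper_force: 20.0
(565, array([0.4537, 0.3367, 0.0314]), array([0.0407, 0.047 , 0.0494]))
(585, array([0.4535, 0.3343, 0.0315]), array([0.1133, 0.1232, 0.1301]))
```

```bash
python3 -m inch '[[[0.01,-0.1,0.4,0,0,0,60],[0,0,0.6,0,0,0,60],[0,0,0.5,0,0,0,60],[0,0,0.3,0,0,0,60],[0,0,0.25,0,0,0,60],[0,0,0.15,0,0,0,60],[0,0,0.1,0,0,0,60],[0,0,0.06,0,0,0,60],[0,0,0.05,0,0,0,60],[0,0,0.03,0,0,0,60],[0,0,0,0,0,0,60]]]'
```

```text
time_s: 11.63
eef_pos: [0.4541, 0.3357, 0.0684]
ee_rot: [-0.0, 1.0, 0.0, 0.001]
wrist_force: [-2.2, -0.9, 5.4]
opening: 0.0662
gripper_force: 20.0
```

```bash
python3 -m inch '[[[0,0,0.03,0,0,0,60],[0,0,0,0,0,0,94],[0,0,0,0,0,0,94],[0,0,0,0,0,0,94],[0,0,0,0,0,0,94],[0,0,-0.5,0,0,0,94],[0,0,-1,0,0,0,94],[0.2,0.4,-0.8,0,0,0,94],[0.5,1,0,0,0,0,94],[0.5,1,0,0,0,0,94],[0.5,1,0,0,0,0,94],[0.5,1,0,0,0,0,94]]]'; python3 -m inch '[[[0.5,1,0,0,0,0,94],[0.5,1,0,0,0,0,94],[0.5,1,0,0,0,0,94],[0.5,1,0,0,0,0,94],[0.5,1,0,0,0,0,94],[0.3,0.9,0,0,0,0,94],[0.13,0.58,0,0,0,0,94],[0,0,0,0,0,0,94],[0,0,0,0,0,0,94],[0,0,0,0,0,0,94]]]'
python3 - <<'E'
from h import *
from plant import imaging
c=imaging.camera("side")
print(fit(c,(.453,.335),.060,.078),fit(c,(.453,.335),.04,.06))
print(fit(c,(.582,.064),.022,.034))
E
```

```text
time_s: 12.63
eef_pos: [0.5093, 0.2247, 0.1238]
ee_rot: [0.0, 1.0, 0.0, 0.0]
wrist_force: [0.1, 0.7, 0.3]
opening: 0.094
gripper_force: 0.0
time_s: 13.47
eef_pos: [0.5814, 0.0647, 0.1235]
ee_rot: [-0.0, 1.0, 0.0, -0.0]
wrist_force: [0.1, 0.1, -0.3]
opening: 0.094
gripper_force: 0.0
(865, array([0.4544, 0.338 , 0.0314]), array([0.0608, 0.068 , 0.0714])) (1066, array([0.4544, 0.3385, 0.0308]), array([0.0423, 0.0513, 0.0591]))
(460, array([0.5822, 0.0649, 0.0314]), array([0.0227, 0.028 , 0.0316]))
```

```bash
python3 -m inch '[[[0.03,0.04,0.5,0,0,0,94],[0,0,0.9,0,0,0,94],[0,0,0.9,0,0,0,94],[0,0,0.6,0,0,0,94],[0,0,0.4,0,0,0,94],[0,0,0.3,0,0,0,94],[0,0,0.22,0,0,0,94],[0,0,0,0,0,0,94],[0,0,0,0,0,0,94],[0,0,0,0,0,0,60],[0,0,0,0,0,0,60],[0,0,0,0,0,0,60]]]'; python3 -m inch '[[[0,0,0,0,0,0,60],[0,0,0,0,0,0,60],[0,0,0,0,0,0,60],[0,0,-0.5,0,0,0,60],[0,0,-1,0,0,0,60],[0,0,-1,0,0,0,60],[0,0,-1,0,0,0,60],[0,-0.4,-1,0,0,0,60],[-0.2,-0.9,-0.5,0,0,0,60],[-0.5,-1,0,0,0,0,60],[-0.5,-1,0,0,0,0,60],[-0.5,-1,0,0,0,0,60]]]'
```

```text
time_s: 14.52
eef_pos: [0.5834, 0.0626, 0.0289]
ee_rot: [0.0, 1.0, -0.0, 0.001]
wrist_force: [0.2, -0.4, -0.8]
opening: 0.0774
gripper_force: 0.0
time_s: 15.52
eef_pos: [0.5397, 0.1709, 0.1533]
ee_rot: [-0.0, 1.0, -0.0, 0.0]
wrist_force: [0.2, -0.4, -1.3]
opening: 0.0668
gripper_force: 20.0
```

```bash
python3 -m inch '[[[-0.6,-1,0,0,0,0,60],[-0.6,-1,0,0,0,0,60],[-0.6,-1,0,0,0,0,60],[-0.6,-1,0,0,0,0,60],[-0.6,-1,0,0,0,0,60],[-0.3,-0.8,0,0,0,0,60],[-0.1,-0.5,0,0,0,0,60],[0,-0.25,0,0,0,0,60],[0,0,0,0,0,0,60],[0,0,0,0,0,0,60],[0,0,0,0,0,0,60]]]'
python3 - <<'E'
from h import *
from plant import imaging
c=imaging.camera("side")
print(fit(c,(.453,.335),.060,.078))
print(fit(c,(.453,.335),.137,.165))
E
```

```text
time_s: 16.43
eef_pos: [0.456, 0.3328, 0.1529]
ee_rot: [0.001, 1.0, -0.001, -0.0]
wrist_force: [-1.3, -0.1, -1.0]
opening: 0.0661
gripper_force: 20.0
(722, array([0.4544, 0.3381, 0.0313]), array([0.0607, 0.0679, 0.0712]))
(654, array([0.4554, 0.3353, 0.0314]), array([0.1382, 0.1489, 0.1553]))
```

```bash
python3 -m inch '[[[-0.04,-0.11,0.4,0,0,0,60],[0,0,0.6,0,0,0,60],[0,0,0.5,0,0,0,60],[0,0,0.35,0,0,0,60],[0,0,0.25,0,0,0,60],[0,0,0.15,0,0,0,60],[0,0,0.1,0,0,0,60],[0,0,0.07,0,0,0,60],[0,0,0.05,0,0,0,60],[0,0,0.03,0,0,0,60],[0,0,0,0,0,0,60]]]'
```

```text
time_s: 17.4
eef_pos: [0.4545, 0.3368, 0.0909]
ee_rot: [-0.0, 1.0, -0.0, 0.0]
wrist_force: [0.5, -0.0, -0.1]
opening: 0.0663
gripper_force: 20.0
```

```bash
python3 -m inch '[[[0,0,0.04,0,0,0,60],[0,0,0,0,0,0,60],[0,0,0,0,0,0,94],[0,0,0,0,0,0,94],[0,0,0,0,0,0,94],[0,0,0,0,0,0,94],[0,0,-0.5,0,0,0,94],[0,0,-1,0,0,0,94],[0,0.2,-1,0,0,0,94],[0,0.8,-0.3,0,0,0,94],[0.05,1,0,0,0,0,94],[0.05,1,0,0,0,0,94]]]'; python3 -m inch '[[[0.05,1,0,0,0,0,94],[0.05,1,0,0,0,0,94],[0.05,1,0,0,0,0,94],[0.05,1,0,0,0,0,80],[0.05,1,0,0,0,0,70],[0.03,1,0,0,0,0,60],[0,1,0,0,0,0,50],[0,1,0,0,0,0,50],[0,1,0,0,0,0,50],[0,1,0,0,0,0,50],[0,1,0,0,0,0,50],[0,1,0,0,0,0,50]]]'; python3 -m inch '[[[0,1,0,0,0,0,50],[0,0.7,0,0,0,0,50],[0,0.4,0,0,0,0,50],[0,0,0,0,0,0,50],[0,0,0,0,0,0,50],[0,0,0,0,0,0,50]]]'
python3 - <<'E'
from h import *
from plant import imaging
c=imaging.camera("side")
print(fit(c,(.4545,.337),.082,.1),fit(c,(.4545,.337),.06,.08))
print(fit(c,(.464,-.091),.011,.018),fit(c,(.464,-.091),.029,.037))
t=[]
for n,(u,v) in dict(side=(384,330),top=(190,265)).items():
    c=imaging.camera(n); t.append(cv2.resize(c["frame"][v-100:v+100,u-100:u+100,::-1],(400,400)))
cv2.imwrite("pics/p2.png",np.hstack(t))
E
```

```text
time_s: 18.4
eef_pos: [0.4573, 0.2615, 0.1605]
ee_rot: [-0.0, 1.0, 0.001, 0.001]
wrist_force: [-0.3, -0.0, 0.9]
opening: 0.0944
gripper_force: 0.0
time_s: 19.4
eef_pos: [0.4636, -0.0395, 0.1597]
ee_rot: [0.0, 1.0, -0.0, 0.0]
wrist_force: [0.1, 0.5, 0.4]
opening: 0.0499
gripper_force: 0.0
time_s: 19.9
eef_pos: [0.4636, -0.0899, 0.1596]
ee_rot: [-0.0, 1.0, 0.0, -0.0]
wrist_force: [0.2, -0.3, 0.0]
opening: 0.0499
gripper_force: 0.0
(918, array([0.4543, 0.3391, 0.0313]), array([0.0829, 0.09  , 0.0933])) (1103, array([0.4545, 0.3398, 0.0306]), array([0.0622, 0.0721, 0.079 ]))
(533, array([ 0.4641, -0.093 ,  0.025 ]), array([0.012 , 0.0141, 0.0163])) (77, array([ 0.4645, -0.091 ,  0.0072]), array([0.0295, 0.0333, 0.0357]))
```

View pics/p2.png

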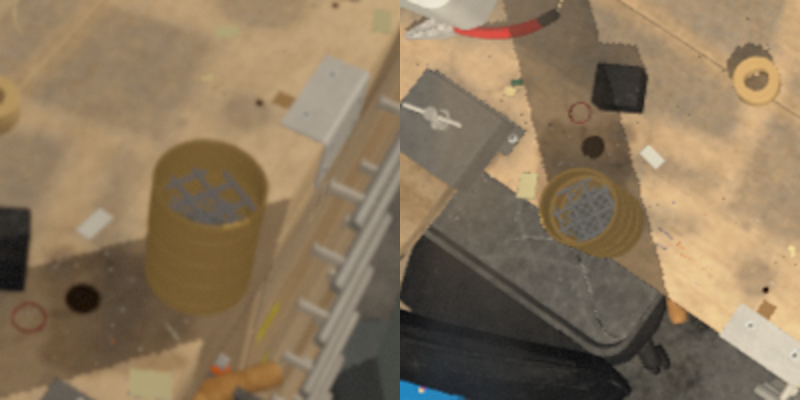

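The column of four stands straight (side crop (205,225), top crop (590,210)), with the coarse mesh on top. Next is the lid.

```bash
python3 -m inch '[[[0.02,0.08,0.6,0,0,0,50],[0,0,1,0,0,0,50],[0,0,1,0,0,0,50],[0,0,1,0,0,0,50],[0,0,0.6,0,0,0,50],[0,0,0.4,0,0,0,50],[0,0,0.2,0,0,0,50],[0,0,0.14,0,0,0,50],[0,0,0,0,0,0,50],[0,0,0,0,0,0,50],[0,0,0,0,0,0,14],[0,0,0,0,0,0,14]]]'; python3 -m inch '[[[0,0,0,0,0,0,14],[0,0,0,0,0,0,14],[0,0,0,0,0,0,14],[0,0,0,0,0,0,14],[0,0,0,0,0,0,14]]]'
```

```text
time_s: 21.05
eef_pos: [0.4649, -0.093, 0.0369]
ee_rot: [0.0, 1.0, -0.0, 0.001]
wrist_force: [-1.2, -0.0, -0.2]
opening: 0.0396
gripper_force: 0.0
time_s: 21.47
eef_pos: [0.4645, -0.093, 0.0364]
ee_rot: [0.0, 1.0, -0.0, 0.0]
wrist_force: [-1.1, 0.3, 2.1]
opening: 0.0191
gripper_force: 20.0
```

```bash
python3 -m inch '[[[0,0,-0.5,0,0,0,14],[0,0,-1,0,0,0,14],[0,0,-1,0,0,0,14],[0,0,-1,0,0,0,14],[0,0,-1,0,0,0,14],[0,-0.3,-0.9,0,0,0,14],[0,-0.8,0,0,0,0,14],[-0.05,-1,0,0,0,0,14],[-0.05,-1,0,0,0,0,14],[-0.05,-1,0,0,0,0,14],[-0.05,-1,0,0,0,0,14],[-0.05,-1,0,0,0,0,14]]]'; python3 -m inch '[[[-0.05,-1,0,0,0,0,14],[-0.05,-1,0,0,0,0,14],[-0.05,-1,0,0,0,0,14],[0,-1,0,0,0,0,14],[0,-1,0,0,0,0,14],[0,-1,0,0,0,0,14],[0,-1,0,0,0,0,14],[0,-1,0,0,0,0,14],[0,-1,0,0,0,0,14],[0,-0.8,0,0,0,0,14],[0,-0.5,0,0,0,0,14],[0,-0.3,0,0,0,0,14]]]'; python3 -m inch '[[[0,-0.3,0,0,0,0,14],[0,-0.2,0,0,0,0,14],[0,0,0,0,0,0,14],[0,0,0,0,0,0,14],[0,0,0,0,0,0,14]]]'
python3 - <<'E'
from h import *
from plant import imaging
c=imaging.camera("side"); np.savez("pics/side3.npz",**c)
print(fit(c,(.4545,.337),.080,.097))
for lo in(.134,.142,.1455):
    print(fit(c,(.4545,.337),lo,.153))
u,v=384,310; t=[cv2.resize(c["frame"][v-100:v+100,u-100:u+100,::-1],(400,400))]
cv2.imwrite("pics/p3.png",t[0])
E
```

```text
time_s: 22.47
eef_pos: [0.4575, 0.0608, 0.1709]
ee_rot: [-0.0, 1.0, -0.0, -0.0]
wrist_force: [-0.1, -0.2, -1.1]
opening: 0.0194
gripper_force: 20.0
time_s: 23.47
eef_pos: [0.454, 0.3259, 0.1707]
ee_rot: [0.0, 1.0, 0.001, -0.0]
wrist_force: [0.0, -0.3, -0.6]
opening: 0.0193
gripper_force: 20.0
time_s: 23.88
eef_pos: [0.4544, 0.3363, 0.1712]
ee_rot: [0.0, 1.0, -0.0, -0.0]
wrist_force: [0.7, 0.3, -1.0]
opening: 0.0198
gripper_force: 20.0
(752, array([0.4543, 0.3393, 0.0312]), array([0.0809, 0.0891, 0.0932]))
(1673, array([0.4536, 0.3398, 0.0254]), array([0.1452, 0.1485, 0.1498]))
(1671, array([0.4536, 0.3398, 0.0253]), array([0.1453, 0.1485, 0.1498]))
(1579, array([0.4534, 0.3387, 0.0251]), array([0.1469, 0.1486, 0.1498]))
```

View pics/p3.png

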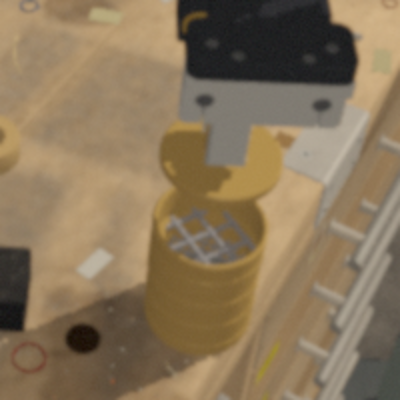

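The lid is held level just above the column (crop (222,160) over (210,230)) and lines up with it. Lowering.

```bash
python3 -m inch '[[[0,-0.02,0.4,0,0,0,14],[0,0,0.5,0,0,0,14],[0,0,0.35,0,0,0,14],[0,0,0.25,0,0,0,14],[0,0,0.15,0,0,0,14],[0,0,0.13,0,0,0,14],[0,0,0.1,0,0,0,14],[0,0,0.07,0,0,0,14],[0,0,0.05,0,0,0,14],[0,0,0.03,0,0,0,14],[0,0,0,0,0,0,14]]]'
```

```text
time_s: 24.85
eef_pos: [0.4545, 0.3378, 0.1206]
ee_rot: [-0.0, 1.0, -0.0, 0.0]
wrist_force: [1.3, 0.5, -0.2]
opening: 0.0195
gripper_force: 20.0
```

```bash
python3 -m inch '[[[0,0,0.05,0,0,0,14],[0,0,0,0,0,0,14],[0,0,0,0,0,0,40],[0,0,0,0,0,0,40],[0,0,0,0,0,0,40],[0,0,0,0,0,0,40],[0,0,-0.5,0,0,0,40],[0,0,-1,0,0,0,40],[0,0.5,-1,0,0,0,40],[0,1,0,0,0,0,40],[0,1,0,0,0,0,40],[0,1,0,0,0,0,40]]]'; python3 -m inch '[[[0,1,0,0,0,0,40],[0,1,0,0,0,0,40],[0,1,0,0,0,0,40],[0,1,0,0,0,0,40],[0,1,0,0,0,0,40],[0,1,0,0,0,0,40],[0,1,0,0,0,0,40],[0,0.5,0,0,0,0,40],[0,0,0,0,0,0,40],[0,0,0,0,0,0,40]]]'
python3 - <<'E'
from h import *
from plant import imaging
t=[]
for n,(u,v) in dict(side=(384,330),top=(190,255)).items():
    c=imaging.camera(n); t.append(cv2.resize(c["frame"][v-100:v+100,u-100:u+100,::-1],(400,400)))
    X=cloud(c).reshape(-1,3)
    for lo,hi in((.092,.103),(.112,.125)):
        r=X[(np.hypot(*(X[:,:2]-(.4545,.338)).T)<.036)&(X[:,2]>lo)&(X[:,2]<hi)]
        A=np.c_[r[:,:2],np.ones(len(r))]; s=np.linalg.lstsq(A,r[:,2],rcond=None)[0]
        print(n,lo,len(r),np.median(r,axis=0).round(4),"tilt",s[:2].round(3))
cv2.imwrite("pics/p4.png",np.hstack(t))
E
```

```text
time_s: 25.85
eef_pos: [0.4545, 0.2495, 0.1821]
ee_rot: [-0.0, 1.0, 0.0, 0.001]
wrist_force: [0.1, -0.3, 0.5]
opening: 0.0399
gripper_force: 0.0
time_s: 26.68
eef_pos: [0.4544, 0.0625, 0.1817]
ee_rot: [-0.0, 1.0, -0.001, 0.0]
wrist_force: [-0.8, 0.3, 0.6]
opening: 0.0397
gripper_force: 0.0
side 0.092 1882 [0.4563 0.347  0.0978] tilt [-0.002 -0.018]
side 0.112 245 [0.4547 0.3418 0.1175] tilt [-0.037 -0.13 ]
top 0.092 1136 [0.4523 0.3354 0.0969] tilt [0.002 0.008]
top 0.112 127 [0.454  0.3378 0.1172] tilt [-0.015  0.062]
```

View pics/p4.png

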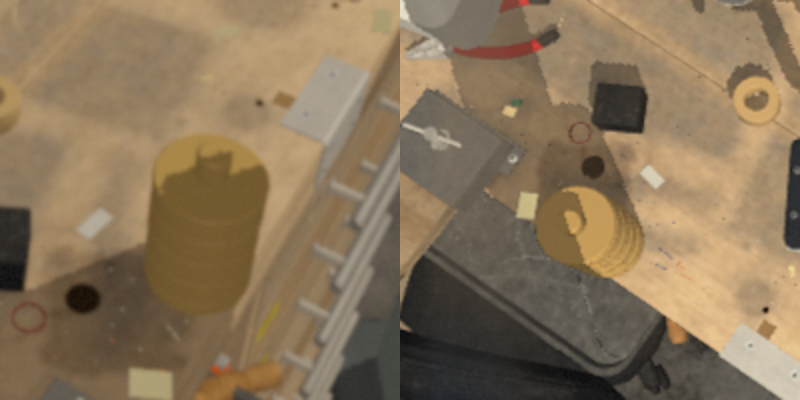

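The column is closed and level. The disc top measures 0.0975 m (0.0975 expected) and the knob top 0.1175 m, and the tape roll and box haven't moved. Handing in.

```bash
python3 -c "
from plant import ticket
print(ticket.finish_job())"
```

```text
the job is handed in; nothing more can be done
None
```

The sieve column is built on the pan in the order asked (fine, medium, coarse, lid), measured level and fully seated, with the tape roll and ring box left where they were, and was handed in at about 27 s; no verdict was returned.

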